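# Block the beam, then unlatch the chamber gate and hold it wide

### The arm

A 7-joint arm with a two-finger parallel gripper is mounted at the origin on the work surface. World frame = base frame: x ahead of the robot, y to its left, z up, the work surface at z = 0. Lengths are in mm, angles in rad, forces in N, time in s.
With the tool pointing down it reaches from about 400 to 875 mm from the base axis. Payload 4.4 kg.
Tool frame: the origin (TCP) lies between the finger pads; the fingertips stand 14 mm ahead of it and the grasp point (between the pads) lies 5 mm behind it (arm.nose_length is the distance from the TCP to the fingertips, in mm); z points along the fingers, y is the direction in which the jaws open and shut (so a half turn about z gives the same grasp; the last joint's range is limited). The gripper opens to 85 mm and grips with 20 to 120 N. Pads are 22 mm wide; open, the fingers measure 114 mm over their backs; the gripper's body (76 mm by 85 mm) begins 54 mm behind the grasp point. The pads swing forward as they close: fully open they stand 13 mm farther back than shut.
Start: joints at [-1.181, 0.628, 0.038, 1.517, -0.027, 0.996, -0.02], TCP at [286.097, 583.666, 245.313] pointing down, gripper open.
Joint ranges: [-3.06, 3.06], [-0.37, 2.12], [-1.25, 1.32], [0.18, 2.47], [-1.1, 4.24], [0.23, 1.98], [-2.94, 2.94]. Speed limits (rad/s): [2.57, 2.57, 3.14, 3.14, 3.14, 3.14, 3.14].

### API

Orientations are given as a 3x3 rotation matrix whose columns are the frame's x, y, z axes.
In Python, from rig import arm gives the robot as it stands. Calls block until the motion is done:
- arm.reach(position, orientation): joint-space move of the TCP to a pose.
- arm.move_l(position, orientation=None, velocity=150, stop_force=None): straight line of the TCP; orientation=None keeps the orientation; velocity is the mean speed in mm/s. With stop_force (N) it stops when the force on the tool has changed by that much, and returns True; else False.
- arm.movej(angles): joint-space move.
- arm.gripper_open() and arm.close_gripper(): open the fingers fully, or close them until they stop; the grip force is fixed at half the most.
- arm.hold(seconds).
- arm.inverse_kinematics(position, orientation): joint angles nearest the present ones, or None.
- arm.observe(): the state.
- arm.snapshot(name): name is "scene" or "side" or "wrist"; returns (picture, depth): 384x512x3 uint8, red, green, blue; 384x512 float32, mm along the optical axis (not along the pixel's ray), 0 where there is no reading.
- arm.get_calibration(name): a dict with "fx", "fy", "cx", "cy" (pixels), "R" (3x3) and "t" (3): a world point X has camera coordinates R X + t. Camera axes: x right, y down, z forward; pixel columns grow to the right and rows downward; lengths in mm; the calibration is good to about 2 mm. A picture is of the moment at which its call begins: read the wrist's pose just before it. get_calibration takes no time and is no camera call; for the wrist camera it gives the pose at the moment of the call.
A pose or a line that the arm cannot do raises arm.Unreachable and nothing moves.
- arm.job_done(): hands the job in, once; it reports no verdict.
Trained networks look in the newest picture that a camera, given by its name, has taken for a name from the list of things; names that differ only in an ending like _2 or _b are one class to them, and where a whole thing is asked for, a point or a joint stands for the part that bears it (a point fixed in the world has none). Each returns a list of dicts, best first, with "p" (0 to 1); they miss things now and then, are a little off and sometimes report something else, mostly with a low value. They report only what shows in the picture. A call takes as long as a camera call. They do not tell look-alikes from the thing itself.
- arm.outline_of(camera, query): "pixels" (384x512 bool, what is visible of it) and "at" ([column, row] in pixels, amid what is visible of it).
The state is a dict: "clock": time; "q": joint angles; "joint_velocities": joint speeds; "effort": joint torques, N m; "position": TCP position; "ee_rot": TCP orientation; "force": force on the tool from outside, world axes, zero at the start; "moment": the same for the moment, N m; "finger_gap": finger opening in mm.
Only numpy, scipy, OpenCV 4.12 (cv2) and the standard library are available. Lean on these libraries where they do the work, as an engineer would, in place of code of your own. Each camera call takes 0.05 s, during which the arm holds its last target.

### The job

Make the laser safe and open the sample chamber: stand the beam stop upright on the narrow raised ledge in front of the laser nozzle, centred and with a broad face square to the beam, and let go of it. Then squeeze the chamber's round-tab catch fully in, after it the flat-tab catch fully in, take the gate by its upright post and swing it out past its detent to nearly its stop. Finish while still holding the post with the gate wide open (it swings back if released), and leave everything else on the bench where it is.

Things in the scene. Friction and masses are not known exactly. Their poses are not given: they have to be found in the camera images.
- beam_stop: The beam stop: plain dark steel block, 200 g or so, 44 mm along its x, 20 mm along its y, 60 mm tall (z), with a round dark spot on both broad faces; the origin is the centre of its underside. It starts upright on the bench
- stop_mid (a point): Centre of the beam stop, 30 mm above its underside; axes as the beam stop's
- ledge_top (a point): Centre of the top face of the narrow raised ledge, 55 mm above the bench, in front of the nozzle of the black laser head. The ledge top is 64 mm along its x and 26 mm along its y. y points away from the laser (along the beam); the laser's nozzle ends 80 mm from here in -y, and its housing, 105 mm high, begins at 95 mm. The beam runs 30 mm above the ledge, straight along y, so the stop's broad faces look along y
- gate_hinge (a point): On the vertical hinge axis of the gate of the low grey sample chamber, at the height of the gate's top edge (98 mm above the bench). Axes of the chamber: y runs along the closed gate from hinge to free end, x points into the chamber (away from the robot). The gate is 10 mm thick, 230 mm long and swings out towards the robot (towards -x); the chamber's flat roof is 100 mm above the bench
- post_mid (a point): On the axis of the gate's round upright steel post, 16 mm across, which rises 57 mm above the gate's top edge (from 98 to 155 mm above the bench) near its free end, 212 mm from the hinge; this point is 35 mm above the gate's top edge. Turns with the gate
- gate: The gate with its post, the part to hold; the origin lies on the hinge axis at the bench, y along the gate from hinge to free end, x its inner side. Turns with the gate
- gate_angle (a joint): Angle of the gate, rad: 0 shut, 1.45 the stop. A spring closes it (about 0.5 N at the post when shut, 2 N when wide); a detent must be passed, from about 0.2 to 1.0 with a peak of some 5 to 6 N at the post near 0.35. Left alone it comes to rest at about 1.0 or less. The catches lock it shut
- catch_round_mid (a point): The first catch, with two ROUND upright tabs (posts 16 mm across); sits on the chamber roof behind the gate, in either of two places (50 or 150 mm along the gate from the hinge, 45 mm behind the hinge line; the other catch is in the other place). This point lies midway between the tabs, 124 mm above the bench. Axes as the chamber: the tabs stand at +y and -y of it, 52 mm over their outer sides, 34 mm when fully squeezed together; they reach from 105 to 139 mm above the bench
- catch_flat_mid (a point): The second catch, with two FLAT upright tabs (plates 8 mm thick along y, 34 mm along x); otherwise the same sizes and axes as the first
- catch_round_r (a joint): travel of the -y tab of the round-tab catch, m: 0 fully out (locked) as at the start, 0.009 fully in; it slides inward with about 5 N, stays where it is left, and is free of the gate beyond 0.006
- catch_round_l (a joint): travel of the +y tab of the round-tab catch, m: 0 fully out (locked) as at the start, 0.009 fully in; it slides inward with about 5 N, stays where it is left, and is free of the gate beyond 0.006
- catch_flat_r (a joint): travel of the -y tab of the flat-tab catch, m: 0 fully out (locked) as at the start, 0.009 fully in; it slides inward with about 5 N, stays where it is left, and is free of the gate beyond 0.006
- catch_flat_l (a joint): travel of the +y tab of the flat-tab catch, m: 0 fully out (locked) as at the start, 0.009 fully in; it slides inward with about 5 N, stays where it is left, and is free of the gate beyond 0.006
- spray_can: White spray can, 52 mm across, 150 mm tall, loose on the bench; to be left alone (origin at its underside)
- dish_stack: Stack of clear shallow dishes, 90 mm across, 29 mm high, loose on the bench; to be left alone (origin at its underside)
- objective: Microscope objective standing on its end, 34 mm across, 50 mm tall, loose on the bench; to be left alone (origin at its underside)
- lens_mount: Lens in a round black mount on a post, 50 x 50 mm foot, 77 mm tall, loose on the bench; to be left alone (origin at its underside)
- driver: Screwdriver lying flat, 170 mm long, loose on the bench; to be left alone (origin at mid-length)
- power_sensor: Round power sensor, 48 mm across, 28 mm high, loose on the bench; to be left alone (origin at its underside)
- optics_case: Closed grey case, 70 x 70 x 30 mm, loose on the bench; to be left alone (origin at its underside)
Not all that is in view belongs to the job. Leave any orange look-alike of the beam_stop alone.

How it is judged (in metres and radians):
On the way, in this order (a step that is already met when the one before it is completed fails the run):
1. the beam stop stands on the ledge, released (x of stop_mid in the frame of ledge_top between -0.012 and 0.012 m and y of stop_mid in the frame of ledge_top between -0.008 and 0.008 m and z of stop_mid in the frame of ledge_top between 0.026 and 0.034 m and angle between stop_mid's own z axis and vertical below 0.1 rad and angle between the x axis of stop_mid and the x axis of ledge_top, either way round below 0.2 rad and linear speed of beam_stop below 0.02 m/s and contact force between the fingers and beam_stop below 0.05 N), for 0.2 s.
2. the round-tab catch is squeezed in (value of joint each of catch_round_r, catch_round_l above 0.006 m), for 0.1 s.
3. the flat-tab catch is squeezed in (value of joint each of catch_flat_r, catch_flat_l above 0.006 m), for 0.1 s.
4. the gate has been swung past its detent (value of joint gate_angle above 1.1 rad and contact force between the fingers and gate above 0.3 N), for 0.1 s.
At the end, for the whole second after the job is handed in: Gate held still above 1.15 rad (66 deg) by the fingers (over 0.3 N); all four catch tabs in over 6 mm; beam stop released, at rest on the ledge, upright within 0.1 rad, within 12 mm along and 8 mm across of its middle, square within 0.2 rad (all of step 1 and all of step 2 and all of step 3 and value of joint gate_angle above 1.15 rad and velocity of joint gate_angle between -0.1 and 0.1 rad/s and contact force between the fingers and gate above 0.3 N); the arm keeps its last pose, push and grip.
It fails at once if the flat-tab catch is squeezed in while the round-tab catch is not (value of joint each of catch_flat_r, catch_flat_l above 0.006 m and not (value of joint each of catch_round_r, catch_round_l above 0.006 m)).
It fails at once if the gate is forced while a catch still locks it (value of joint gate_angle above 0.15 rad and not (value of joint each of catch_round_r, catch_round_l above 0.006 m and value of joint each of catch_flat_r, catch_flat_l above 0.006 m)).
It fails at once if something else on the bench is moved by more than 30 mm (distance of any of spray_can, dish_stack, objective, lens_mount, driver, power_sensor, optics_case from where it was at the start of the episode above 0.03 m).
It also fails if it takes over 72 s, if anything falls off the work surface, if the arm or the gripper's body presses on something with over 40 N, if the wrist force passes 120 N, or if a joint passes its speed limit or range.

## Working session

There is one attempt and no reset: what is moved stays moved. The work goes in short steps, each a Python script; the robot and the scene stay as the last script left them, time stands still between calls to the robot, and variables do not carry over. Pictures are saved under pics/ and viewed, and the job is handed in when it is done.

```bash
ls; mkdir -p pics; cat > h.py <<'E'
from rig import arm
import numpy as np, cv2
def save(name, f, crop=None, scale=1):
    im,d=arm.snapshot(name)
    o=im[:,:,::-1].copy()
    if crop: o=o[crop[1]:crop[3],crop[0]:crop[2]]
    if scale!=1: o=cv2.resize(o,None,fx=scale,fy=scale,interpolation=cv2.INTER_CUBIC)
    cv2.imwrite('pics/'+f,o); return im,d
def world(cal,d,mask=None):
    v,u=np.mgrid[0:d.shape[0],0:d.shape[1]]
    m=(d>0) if mask is None else (mask&(d>0))
    z=d[m];x=(u[m]-cal['cx'])/cal['fx']*z;y=(v[m]-cal['cy'])/cal['fy']*z
    P=np.stack([x,y,z],1)
    return (P-np.array(cal['t']))@np.array(cal['R'])
E
python3 - <<'E'
from h import *
for n in ['scene','side','wrist']:
    im,d=save(n,n+'1.png',scale=1.5)
    c=arm.get_calibration(n); np.savez(n+'1.npz',im=im,d=d,**{k:np.array(v) for k,v in c.items()})
    R=np.array(c['R']);print(n,(-R.T@np.array(c['t'])).round(),R.round(2).tolist(),c['fx'])
    for q in ['beam_stop','ledge_top','gate','post_mid','catch_round_mid','catch_flat_mid','spray_can','dish_stack','objective','lens_mount','driver','power_sensor','optics_case']:
        r=arm.outline_of(n,q)
        print(q,[(round(x['p'],2),np.round(x['at']).tolist(),int(x['pixels'].sum()),world(c,d,x['pixels']).mean(0).round().tolist() if (x['pixels']&(d>0)).any() else 0) for x in r])
print(arm.observe()['clock'])
E
```

```text
pics
scene [1075. -390. 1003.] [[0.63, 0.78, -0.02], [0.6, -0.5, -0.63], [-0.5, 0.38, -0.78]] 363.5660115556356
beam_stop [(0.72, [299.0, 163.0], 159, [463.0, 297.0, 41.0]), (0.47, [288.0, 232.0], 66, [686.0, 29.0, 123.0]), (0.2, [268.0, 249.0], 478, [684.0, -54.0, 113.0])]
ledge_top [(0.97, [90.0, 310.0], 5927, [521.0, -505.0, 79.0])]
gate [(0.82, [277.0, 232.0], 493, [648.0, 14.0, 101.0])]
post_mid []
catch_round_mid [(0.84, [297.0, 235.0], 349, [699.0, 47.0, 111.0]), (0.56, [298.0, 265.0], 6000, [761.0, -17.0, 91.0]), (0.26, [298.0, 165.0], 189, [463.0, 298.0, 34.0])]
catch_flat_mid [(0.82, [264.0, 250.0], 405, [691.0, -55.0, 114.0])]
spray_can [(0.9, [349.0, 165.0], 571, [601.0, 389.0, 93.0]), (0.65, [297.0, 162.0], 194, [461.0, 302.0, 36.0])]
dish_stack [(0.82, [318.0, 139.0], 407, [398.0, 456.0, 25.0]), (0.18, [120.0, 239.0], 538, [326.0, -350.0, 27.0])]
objective []
lens_mount [(0.58, [154.0, 233.0], 302, [382.0, -262.0, 29.0]), (0.17, [257.0, 250.0], 131, [675.0, -72.0, 121.0])]
driver [(0.46, [258.0, 152.0], 122, [324.0, 226.0, 21.0]), (0.18, [348.0, 163.0], 551, [602.0, 390
[... 1307 characters left out ...]
0], 1861, [506.0, -452.0, 78.0])]
power_sensor [(0.68, [212.0, 122.0], 175, [678.0, -323.0, 23.0])]
optics_case [(0.79, [313.0, 123.0], 411, [318.0, -335.0, 25.0]), (0.45, [260.0, 90.0], 1986, [506.0, -452.0, 75.0])]
wrist [213. 620. 374.] [[0.44, 0.9, 0.0], [0.85, -0.42, 0.32], [0.29, -0.14, -0.95]] 275.7563734507401
beam_stop [(0.93, [103.0, 372.0], 670, [471.0, 217.0, 45.0])]
ledge_top []
gate []
post_mid []
catch_round_mid []
catch_flat_mid []
spray_can []
dish_stack [(0.93, [216.0, 265.0], 3095, [386.0, 470.0, 27.0]), (0.18, [64.0, 284.0], 1181, [321.0, 248.0, 19.0])]
objective []
lens_mount []
driver [(0.65, [67.0, 283.0], 1109, [320.0, 249.0, 20.0])]
power_sensor []
optics_case []
2.1
```

View pics/scene1.png

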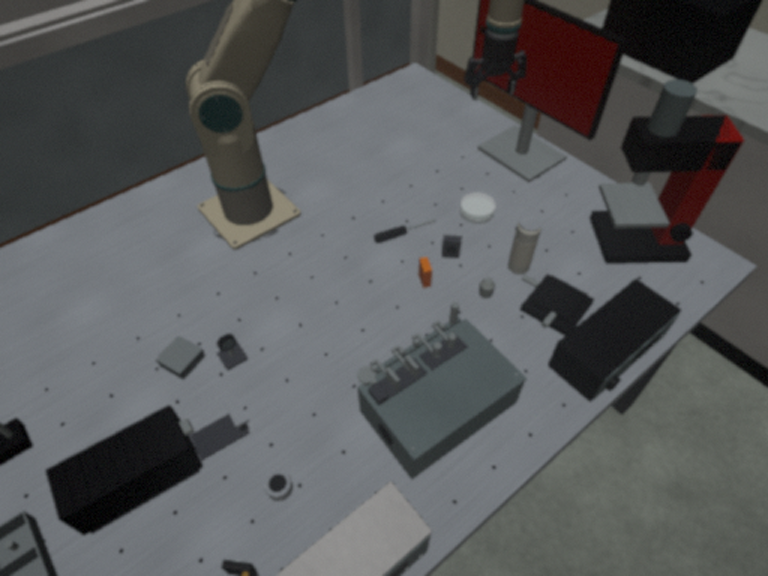

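View pics/side1.png

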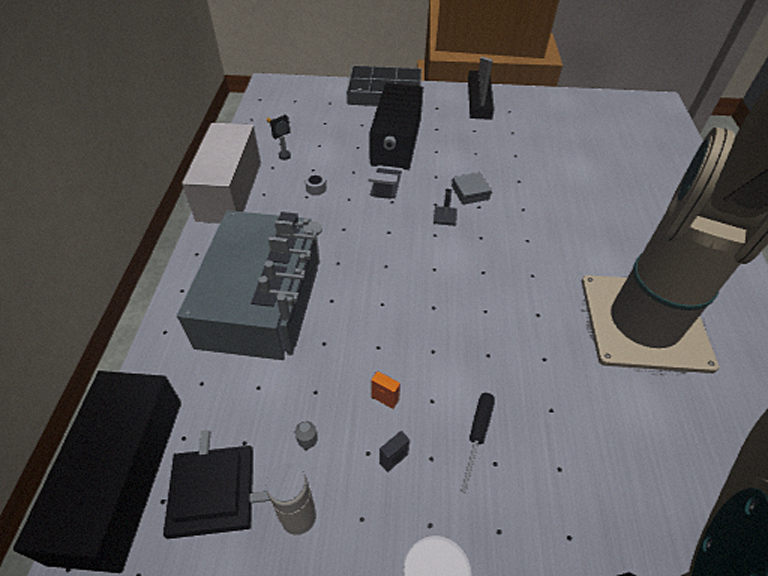

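View pics/wrist1.png

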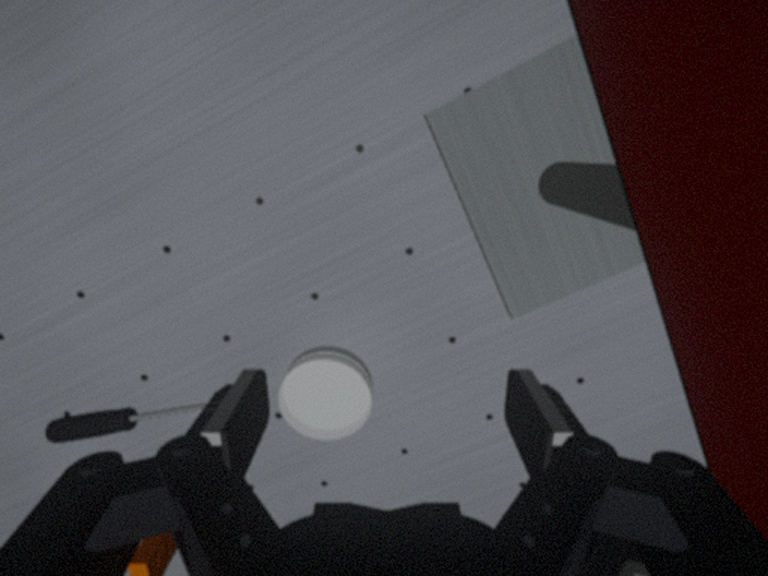

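```bash
python3 - <<'E'
import numpy as np,cv2
def crop(n,b,s,f):
    im=np.load(n+'1.npz')['im'][:,:,::-1][b[1]:b[3],b[0]:b[2]]
    cv2.imwrite('pics/'+f,cv2.convertScaleAbs(cv2.resize(im,None,fx=s,fy=s,interpolation=cv2.INTER_CUBIC),alpha=1.8,beta=10))
crop('side',(115,130,225,240),5,'c_gate_side.png')
crop('scene',(230,190,360,320),4.5,'c_gate_scene.png')
crop('side',(230,50,340,160),5,'c_ledge_side.png')
crop('side',(235,235,345,335),5,'c_stop_side.png')
E
```

```text
(no output)
```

View pics/c_gate_side.png

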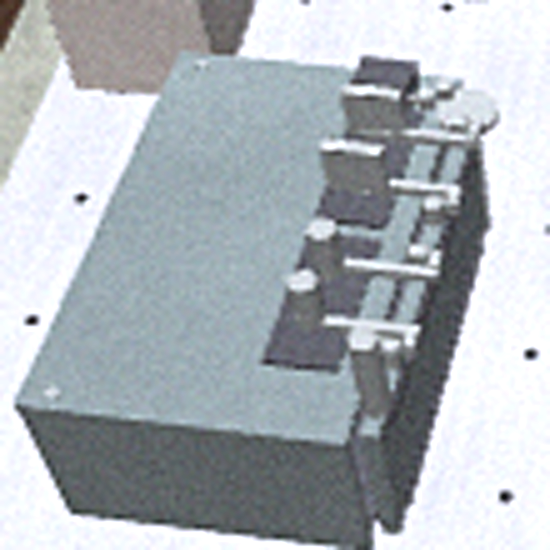

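View pics/c_gate_scene.png

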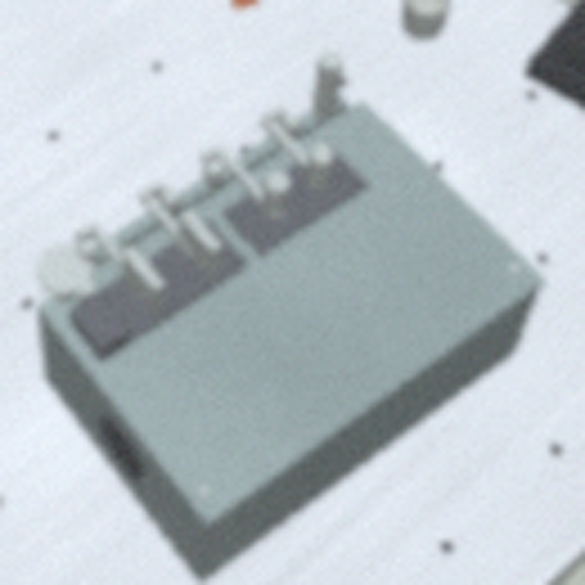

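View pics/c_ledge_side.png

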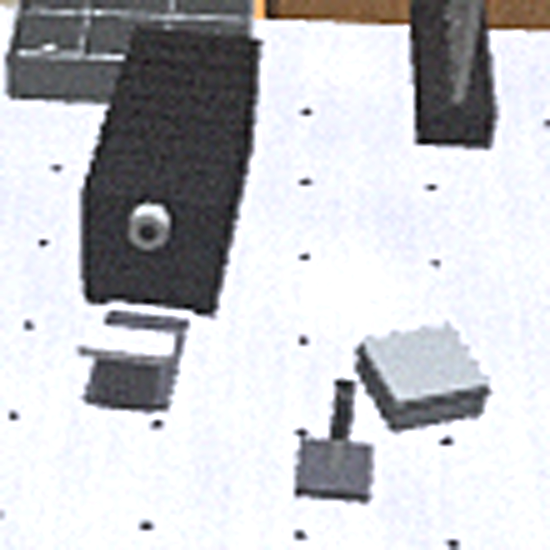

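View pics/c_stop_side.png

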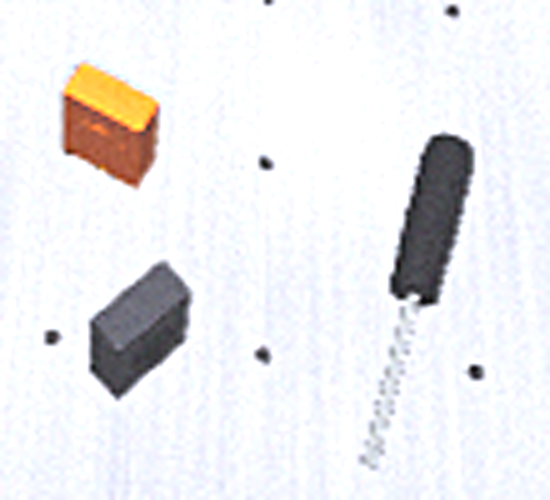

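```bash
python3 - <<'E'
from h import world
import numpy as np,cv2
def rect(P,m):
    Q=P[m][:,:2].astype(np.float32); r=cv2.minAreaRect(Q)
    print(len(Q),'c',np.round(r[0],1),'size',np.round(r[1],1),'ang',round(r[2],1),'med z',np.median(P[m][:,2]).round(1), 'mean',Q.mean(0).round(1))
for n in ['scene','side']:
    D=np.load(n+'1.npz');P=world(D,D['d'])
    def box(x0,x1,y0,y1,z0,z1): return (P[:,0]>x0)&(P[:,0]<x1)&(P[:,1]>y0)&(P[:,1]<y1)&(P[:,2]>z0)&(P[:,2]<z1)
    print(n,'bench z',np.median(P[box(400,600,0,180,-20,20)][:,2]))
    print('stop');rect(P,box(410,510,260,350,56,70)); rect(P,box(410,510,260,350,10,70))
    print('orange');rect(P,box(430,520,160,250,10,70))
    print('ledge');rect(P,box(430,620,-400,-240,48,62)); 
    print('laser');rect(P,box(400,650,-650,-390,100,112))
    print('roof');rect(P,box(600,950,-200,200,95,107))
    print('post');rect(P,box(600,720,80,150,115,170))
    print('tabs');
    for a in range(-120,130,10):
        m=box(620,760,a,a+10,118,150)
        if m.sum(): print(a,m.sum(),P[m].mean(0).round(0),P[m][:,2].max().round())
E
```

```text
scene bench z 0.6790127352081987
stop
58 c [459.3 301.8] size [40.1 25.6] ang 44.9 med z 60.6 mean [459.8 301. ]
164 c [460.5 301.4] size [44.7 25. ] ang 41.0 med z 44.8 mean [463.1 298.1]
orange
137 c [481. 198.] size [20.9 46. ] ang 67.0 med z 51.4 mean [486.1 193.8]
ledge
199 c [ 522.3 -322.7] size [25.4 66. ] ang 83.6 med z 55.9 mean [ 524.1 -323.1]
laser
3178 c [ 504.2 -520.8] size [232.8 102.9] ang 84.2 med z 106.6 mean [ 506.8 -529.5]
roof
5126 c [790.9 -22.8] size [312.1 314.2] ang 83.6 med z 100.9 mean [749.4  -4.2]
post
64 c [657.7 101.8] size [15.9 40.1] ang 10.3 med z 144.1 mean [657.9 110. ]
tabs
-120 41 [ 693. -115.  121.] 126.0
-110 40 [ 692. -105.  121.] 123.0
-100 7 [694. -99. 120.] 122.0
-80 59 [692. -75. 133.] 144.0
-70 7 [686. -69. 139.] 141.0
-40 42 [694. -32. 132.] 143.0
-30 24 [693. -27. 138.] 142.0
20 25 [698.  26. 132.] 144.0
30 17 [697.  34. 136.] 142.0
50 4 [698.  59. 128.] 136.0
60 34 [700.  64. 133.] 143.0
70 5 [700.  72. 138.] 141.0
100 24 [658. 107. 133.] 148.0
110 10 [662. 114. 135.] 147.0
side bench z 0.9875774785716567
stop
179 c [459.3 305.9] size [
[... 276 characters left out ...]
an [ 521.9 -318.4]
laser
924 c [ 503.1 -518.6] size [231.5 100.3] ang 84.4 med z 106.9 mean [ 502.6 -510.8]
roof
4409 c [784.5 -29.1] size [330.  307.9] ang 85.7 med z 101.3 mean [749.6  18.8]
post
91 c [653.6 108.9] size [32.1 14.7] ang 82.8 med z 142.0 mean [653.5 119.7]
tabs
-120 19 [ 693. -114.  121.] 123.0
-110 29 [ 690. -105.  121.] 123.0
-100 17 [690. -97. 121.] 123.0
-80 13 [687. -72. 136.] 143.0
-70 79 [689. -67. 131.] 142.0
-40 1 [687. -30. 140.] 140.0
-30 96 [691. -24. 132.] 142.0
20 4 [695.  29. 139.] 140.0
30 30 [693.  36. 134.] 142.0
40 18 [695.  41. 131.] 142.0
60 15 [695.  67. 137.] 142.0
70 42 [696.  75. 132.] 142.0
110 15 [649. 118. 132.] 148.0
120 37 [655. 123. 136.] 149.0
```

```bash
cat >> h.py <<'E'
def Rt(deg):
    a=np.radians(deg); return np.array([[-np.sin(a),np.cos(a),0],[np.cos(a),np.sin(a),0],[0,0,-1]])
def look(f,scale=1.5):
    c=arm.get_calibration('wrist'); im,d=save('wrist',f,scale=scale); return im,d,c,world(c,d)
def box(P,x0,x1,y0,y1,z0,z1): return (P[:,0]>x0)&(P[:,0]<x1)&(P[:,1]>y0)&(P[:,1]<y1)&(P[:,2]>z0)&(P[:,2]<z1)
def rect(P,m):
    Q=P[m][:,:2].astype(np.float32); r=cv2.minAreaRect(Q)
    print(len(Q),'c',np.round(r[0],1),'size',np.round(r[1],1),'ang',round(r[2],1),'med z',np.median(P[m][:,2]).round(1), 'mean',Q.mean(0).round(1))
def T(): return round(arm.observe()['clock'],2)
def dist(pos,R):
    q=arm.inverse_kinematics(pos,R)
    return None if q is None else (np.round(q,2), float(np.abs(np.array(q)-arm.observe()['q']).max().round(2)))
E
python3 - <<'E'
from h import *
o=arm.observe();print(o['ee_rot'],o['position'])
# stop long axis 44.5 => jaw 134.5 or -45.5 ; ledge jaw 84.3 or -95.7
for a in (134.5,-45.5): print(a,dist([459,304,200],Rt(a)),dist([459,304,40],Rt(a)))
for a in (84.3,-95.7): print(a,dist([522,-321,95],Rt(a)),dist([522,-321,250],Rt(a)))
E
```

```text
[[-8.97896530e-01  4.40206565e-01 -2.37702516e-05]
 [ 4.40206565e-01  8.97896531e-01  3.17775293e-05]
 [ 3.53319035e-05  1.80691125e-05 -9.99999999e-01]] [286.11183548 583.66584877 245.31325119]
134.5 (array([-0.44,  0.56, -0.29,  1.84,  0.22,  0.78,  1.5 ]), 1.52) (array([-0.5 ,  0.8 , -0.21,  1.94,  0.36,  0.44,  1.37]), 1.39)
-45.5 (array([-0.97,  0.6 ,  0.52,  1.86, -0.4 ,  0.79, -1.04]), 1.02) (array([-0.84,  0.82,  0.32,  1.95, -0.55,  0.45, -0.91]), 0.89)
84.3 (array([ 0.58,  0.77, -0.12,  1.74,  0.14,  0.64,  1.85]), 1.87) (array([ 0.34,  0.58,  0.26,  1.63, -0.18,  0.96,  2.14]), 2.16)
-95.7 (array([ 0.17,  0.84,  0.57,  1.76, -0.64,  0.73, -0.59]), 1.35) (array([-0.08,  0.83,  1.12,  1.64, -0.79,  1.2 , -0.45]), 1.1)
```

```bash
python3 - <<'E'
from h import *
print(T());arm.reach([459,304,180],Rt(-45.5));print(T())
im,d,c,P=look('w2.png')
rect(P,box(P,410,510,250,350,56,70)); rect(P,box(P,410,510,250,350,15,70)); print(np.median(P[box(P,380,550,230,380,-15,15)][:,2]))
E
```

```text
2.1
3.37
911 c [459.  306.4] size [43.8 19.3] ang 45.4 med z 59.7 mean [460.  306.9]
1082 c [459.3 306.2] size [43.8 19.8] ang 44.8 med z 59.5 mean [462.3 309.2]
-0.2306286182257668
```

View pics/w2.png

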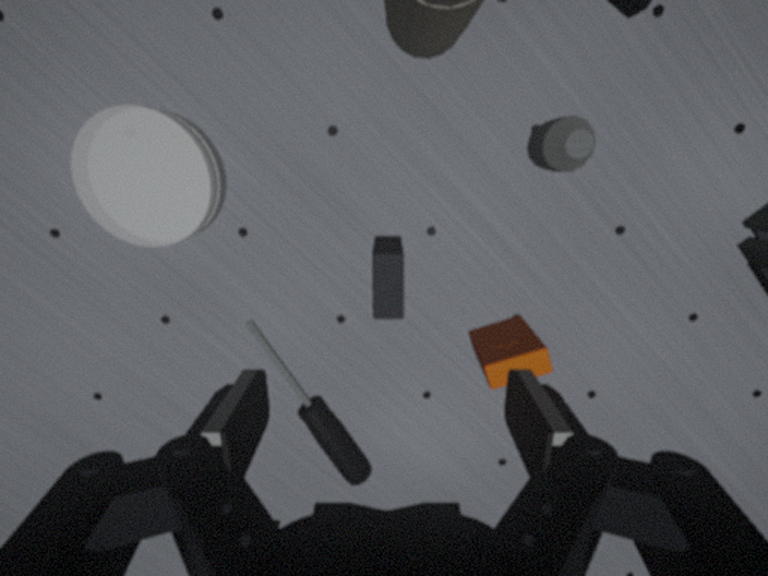

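```bash
python3 - <<'E'
from h import *
R=Rt(-45.2)
arm.move_l([459.2,306.3,36],R,velocity=200); 
arm.close_gripper(); o=arm.observe();print(T(),o['finger_gap'],o['force'])
arm.move_l([459.2,306.3,200],velocity=250); o=arm.observe();print(T(),o['finger_gap'],o['force'])
for a in (84.3,-95.7): print(dist([522,-321,220],Rt(a)))
E
```

```text
4.89 19.68488402799188 [-0.41721629  0.0575825   5.57736025]
5.7 19.15056968799378 [ 0.77929809  0.42648481 -1.80377925]
(array([ 0.58,  0.6 , -0.13,  1.65,  0.09,  0.89,  1.89]), 2.93)
(array([ 0.07,  0.71,  0.75,  1.67, -0.57,  0.99, -0.65]), 1.05)
```

```bash
python3 - <<'E'
from h import *
arm.reach([522,-321,240],Rt(-95.7));print(T())
im,d,c,P=look('w3.png')
np.savez('w3.npz',d=d,im=im,**{k:np.array(v) for k,v in c.items()})
rect(P,box(P,440,620,-380,-270,51,60)); rect(P,box(P,400,620,-650,-390,100,112)); print(np.median(P[box(P,400,600,-400,-230,-15,15)][:,2]))
E
```

```text
7.96
1195 c [ 522.7 -320.6] size [25.4 64.3] ang 85.1 med z 54.7 mean [ 523.8 -320.8]
14942 c [ 506.5 -496.7] size [177.4  98.5] ang 84.4 med z 105.0 mean [ 509.3 -491.4]
-0.05010259533758282
```

View pics/w3.png

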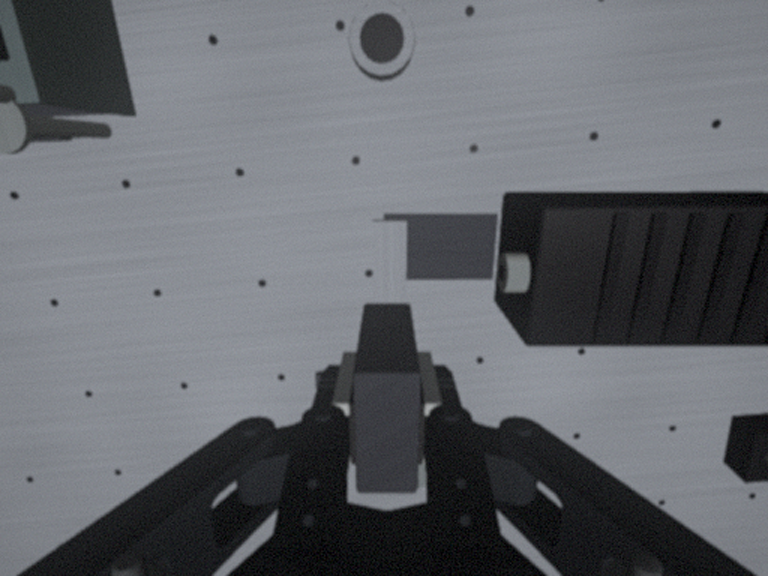

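```bash
python3 - <<'E'
from h import *
D=np.load('w3.npz');P=world(D,D['d']); p=np.array(arm.observe()['position']);R=np.array(arm.observe()['ee_rot'])
L=(P-p)@R
m=(abs(L[:,0])<45)&(abs(L[:,1])<9.0)&(L[:,2]>-40)&(L[:,2]<50)
Q=L[m]
for z0 in range(-40,50,6):
    s=Q[(Q[:,2]>=z0)&(Q[:,2]<z0+6)]
    if len(s): print(z0,len(s),s[:,0].min().round(1),s[:,0].max().round(1),s[:,1].min().round(1),s[:,1].max().round(1))
print(arm.observe()['position'])
print(R.round(2))
E
```

```text
-28 3121 -23.0 21.6 -9.0 9.0
-22 320 -21.5 21.7 -9.0 8.9
-16 228 20.0 21.8 -9.0 9.0
-10 204 19.6 21.9 -8.8 9.0
-4 175 20.1 21.7 -9.0 8.8
2 166 20.1 21.6 -8.9 9.0
8 139 20.2 21.5 -8.8 9.0
14 126 20.2 21.4 -9.0 8.8
20 120 20.1 21.4 -8.8 9.0
26 96 20.2 21.4 -9.0 8.9
32 46 20.3 21.2 -8.6 8.9
[ 522.87082632 -319.48196633  239.7612865 ]
[[ 1.  -0.1  0. ]
 [-0.1 -1.   0. ]
 [ 0.  -0.  -1. ]]
```

```bash
python3 - <<'E'
from h import *
R=Rt(-95.2)
t=np.array([523.5,-320.7])
arm.move_l([*t,104],R,velocity=180); arm.hold(0.15); o=arm.observe();print(T(),o['position'])
e=t-np.array(o['position'])[:2]; t2=t+e*0
print('stop',arm.move_l([*t2,86],velocity=25,stop_force=4)); o=arm.observe();print(T(),o['position'],o['force'])
E
```

```text
9.07 [ 524.18203726 -321.27925111  105.34729662]
stop True
9.6 [ 523.56320935 -320.62946688   91.43882808] [-0.01480736  0.35175209  4.68483794]
```

```bash
python3 - <<'E'
from h import *
arm.gripper_open(); print(T())
p=arm.observe()['position']
arm.move_l([p[0],p[1],210],velocity=250); print(T())
im,d,c,P=look('w4.png')
rect(P,box(P,440,620,-380,-270,108,122)); rect(P,box(P,440,620,-380,-270,100,130)); rect(P,box(P,440,620,-380,-270,51,60))
E
```

```text
10.25
10.88
1122 c [ 523.  -320.2] size [19.7 43.6] ang 84.5 med z 114.6 mean [ 524.  -320.2]
1167 c [ 523.  -320.2] size [19.7 43.6] ang 84.8 med z 114.6 mean [ 524.8 -320.2]
346 c [ 523.9 -321.2] size [25.2 61.5] ang 84.5 med z 54.7 mean [ 544.1 -324.8]
```

View pics/w4.png

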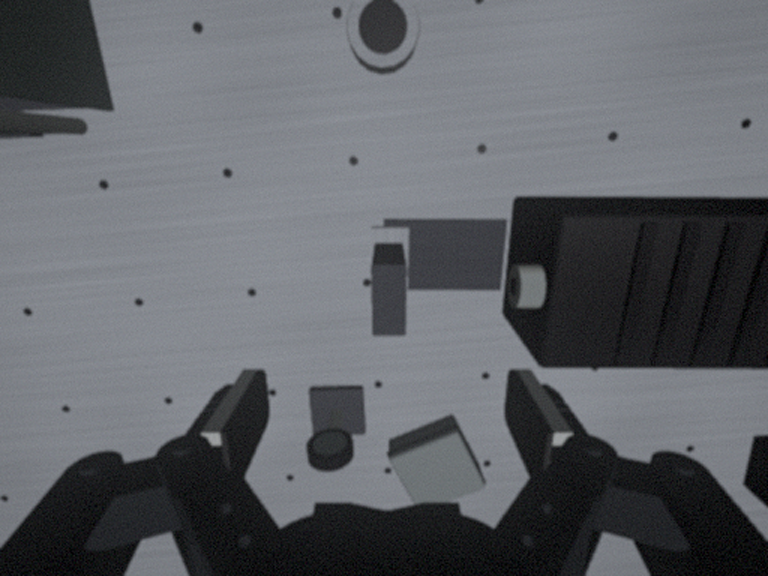

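```bash
python3 - <<'E'
from h import *
h=np.array([641,-95]); 
for base in (86,-94):
    print(base,dist([690,5,260],Rt(base)),dist([697,50,121],Rt(base)),dist([690,-48,121],Rt(base)))
    for th in (0,0.6,1.3):
        p=h+212*np.array([np.cos(np.radians(86)+th),np.sin(np.radians(86)+th)])
        for k in (0,1): print(th,k,p.round(),dist([*p,130],Rt(base+k*np.degrees(th))))
E
```

```text
86 (array([ 0.39,  0.81, -0.88,  1.36,  0.63,  1.26,  0.98]), 1.64) (array([ 0.25,  0.93, -0.7 ,  1.46,  0.66,  1.  ,  0.89]), 1.51) (array([ 0.39,  0.92, -0.7 ,  1.48,  0.66,  0.99,  1.02]), 1.64)
0 0 [656. 116.] (array([ 0.16,  0.87, -0.7 ,  1.56,  0.65,  0.95,  0.76]), 1.46)
0 1 [656. 116.] (array([ 0.16,  0.87, -0.7 ,  1.56,  0.65,  0.95,  0.76]), 1.46)
0.6 0 [534.  88.] (array([ 0.12,  0.68, -0.51,  1.92,  0.52,  0.67,  0.79]), 1.41)
0.6 1 [534.  88.] (array([ 0.33,  0.79, -0.88,  1.91,  0.82,  0.84,  1.1 ]), 1.72)
1.3 0 [441. -24.] (array([ 0.47,  0.63, -0.7 ,  2.18,  0.74,  0.59,  0.72]), 1.46)
1.3 1 [441. -24.] (array([-0.61,  0.76,  0.96,  2.2 , -1.01,  0.72, -2.42]), 1.8)
-94 (array([-0.45,  0.81,  0.82,  1.39, -0.6 ,  1.21, -1.21]), 0.6) (array([-0.48,  0.95,  0.73,  1.48, -0.71,  0.98, -1.2 ]), 0.58) (array([-0.34,  0.94,  0.72,  1.5 , -0.7 ,  0.97, -1.06]), 0.44)
0 0 [656. 116.] (array([-0.61,  0.91,  0.75,  1.58, -0.72,  0.95, -1.26]), 0.68)
0 1 [656. 116.] (array([-0.61,  0.91,  0.75,  1.58, -0.72,  0.95, -1.26]), 0.68)
0.6 0 [534.  88.] (array([-0.67,  0.76,  0.74,  1.94, -0.76,  0.74, -1.12]), 0.74)
0.6 1 [534.  88.] (array([-0.6 ,  0.72,  0.61,  1.94, -0.64,  0.68, -0.63]), 0.66)
1.3 0 [441. -24.] (array([-0.46,  0.64,  0.68,  2.2 , -0.79,  0.56, -0.82]), 0.53)
1.3 1 [441. -24.] (array([-0.28,  0.57,  0.38,  2.2 , -0.48,  0.45,  0.15]), 0.77)
```

```bash
python3 - <<'E'
from h import *
arm.reach([680,15,235],Rt(-94));print(T())
im,d,c,P=look('w5.png')
np.savez('w5.npz',d=d,im=im,**{k:np.array(v) for k,v in c.items()})
E
```

```text
12.31
```

View pics/w5.png

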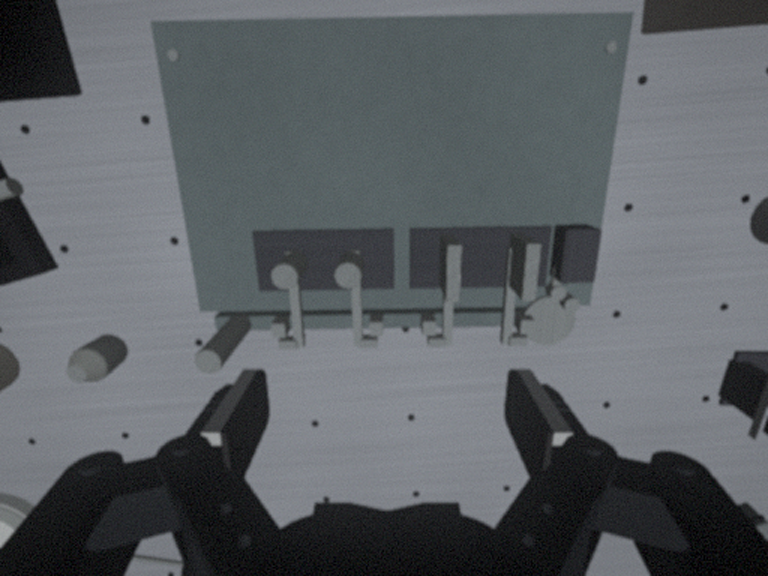

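```bash
python3 - <<'E'
from h import *
D=np.load('w5.npz');P=world(D,D['d'])
print(np.median(P[box(P,730,830,-80,80,90,110)][:,2]))
m=box(P,660,740,-100,100,136,146); Q=P[m]
import scipy.ndimage as nd
ys=np.sort(Q[:,1]); 
lab=np.digitize(Q[:,1],[-100,-50,0,50,100])
for l in set(lab): 
    q=Q[lab==l]; print(len(q),'x',q[:,0].min().round(1),q[:,0].max().round(1),'y',q[:,1].min().round(1),q[:,1].max().round(1),'mean',q.mean(0).round(1))
    (cx,cy),r=cv2.minEnclosingCircle(q[:,:2].astype(np.float32)); print('   circ',round(cx,1),round(cy,1),round(r,1)); rect(P,m&(P[:,1]>q[:,1].min()-.1)&(P[:,1]<q[:,1].max()+.1))
m=box(P,600,700,80,150,148,160);rect(P,m);print(cv2.minEnclosingCircle(P[m][:,:2].astype(np.float32)))
m=box(P,600,700,80,150,105,148);rect(P,m)
rect(P,box(P,680,950,-200,200,97,104))
print('gate top');rect(P,box(P,600,670,-90,140,94,104))
# height map along gate front region
for y in range(-130,140,10):
    q=P[box(P,620,675,y,y+10,104,170)]
    if len(q): print(y,len(q),q[:,0].min().round(),q[:,0].max().round(),q[:,2].max().round())
E
```

```text
99.8003615952696
394 x 673.2 707.1 y -74.6 -64.6 mean [690.7 -69.3 138.6]
   circ 690.2 -69.8 17.2
394 c [690.3 -69.7] size [ 8.4 33.6] ang 86.0 med z 138.7 mean [690.7 -69.3]
376 x 675.6 709.6 y -30.6 -21.3 mean [693.1 -25.8 138.6]
   circ 692.6 -26.1 17.1
376 c [692.6 -26. ] size [ 8.2 33.7] ang 87.1 med z 138.6 mean [693.1 -25.8]
250 x 688.5 703.6 y 26.5 41.1 mean [696.3  33.7 138.6]
   circ 696.1 33.9 7.7
250 c [696.   33.8] size [14.5 15. ] ang 83.4 med z 138.7 mean [696.3  33.7]
258 x 690.8 705.9 y 61.7 76.8 mean [698.4  69.2 138.5]
   circ 698.3 69.5 7.9
258 c [698.3  69.2] size [14.9 14.5] ang 39.5 med z 138.6 mean [698.4  69.2]
304 c [656.  115.5] size [15.2 15.3] ang 78.1 med z 154.3 mean [657.  114.9]
((655.8560180664062, 115.77986907958984), 8.085704803466797)
600 c [652.3 100.3] size [42.5 18.5] ang 81.5 med z 118.9 mean [657.2 103.6]
48829 c [752.3   3.6] size [267.3 158.6] ang 86.9 med z 99.9 mean [766.4   6.6]
gate top
3214 c [648.6  24.9] size [229.7  43.5] ang 89.7 med z 99.1 mean [657.4  11.1]
-120 8 656.0 661.0 112.0
-110 119 629.0 670.0 113.0
-100 133 627.0 675.0 114.0
-90 35 632.0 671.0 113.0
-80 180 631.0 675.0 139.0
-70 349 632.0 675.0 140.0
-60 3 672.0 674.0 105.0
-50 1 674.0 674.0 104.0
-40 1 674.0 674.0 105.0
-30 219 634.0 668.0 113.0
-20 168 634.0 654.0 114.0
-10 23 643.0 654.0 113.0
10 33 646.0 655.0 113.0
20 147 638.0 656.0 114.0
30 243 637.0 675.0 114.0
70 259 640.0 675.0 114.0
80 178 641.0 659.0 113.0
90 16 650.0 659.0 113.0
100 215 651.0 661.0 155.0
110 472 648.0 664.0 156.0
120 40 649.0 663.0 156.0
```

```bash
python3 - <<'E'
from h import *
R=Rt(-93.3)
arm.reach([697.2,51.6,185],R)
arm.move_l([697.2,51.6,121.5],R,velocity=150); arm.hold(0.2);o=arm.observe();print(T(),o['position'],o['force'])
arm.close_gripper(); o=arm.observe();print(T(),o['finger_gap'],o['position'],o['force'])
arm.hold(0.3);o=arm.observe();print(T(),o['finger_gap'],o['position'],o['force'])
E
```

```text
13.5 [698.05900439  51.30150477 123.00870235] [ 0.10932747  0.35161533 -0.34848433]
14.05 30.464833062214243 [697.78547917  51.17645205 124.08731672] [-3.35410515  1.57055503 12.12452641]
14.35 30.489279497342913 [697.7806484   51.15536186 124.08812683] [-3.89310369  0.22366195 12.7819613 ]
```

```bash
python3 - <<'E'
from h import *
save('side','s6.png',(150,140,230,220),7); im,d,c,P=look('w6.png')
E
```

```text
(no output)
```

View pics/s6.png

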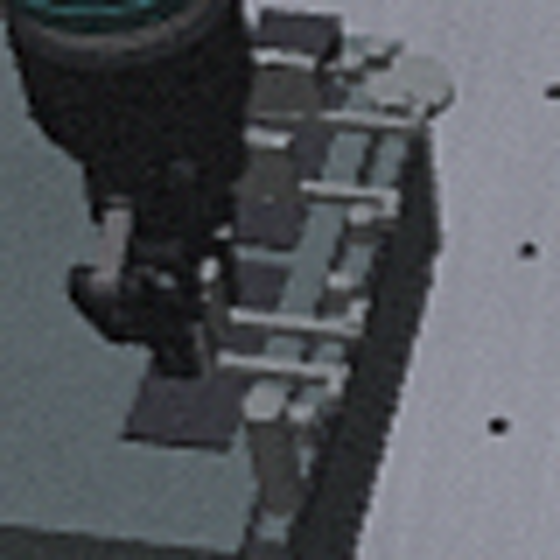

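View pics/w6.png

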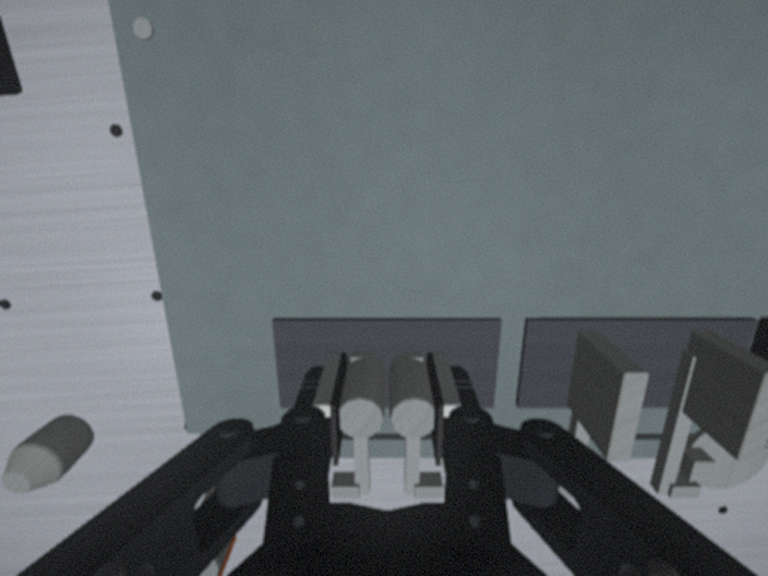

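```bash
python3 - <<'E'
from h import *
R=Rt(-93.3)
arm.gripper_open()
arm.move_l([697.2,51.6,190],R,velocity=200)
arm.move_l([685,0,215],R,velocity=200);arm.hold(0.1);print(T())
im,d,c,P=look('w7.png')
for a,b in ((-100,-50),(-50,0),(0,51.6),(51.6,100)):
    m=box(P,660,740,a,b,136,146); rect(P,m)
E
```

```text
16.07
440 c [690.2 -69.6] size [ 8.5 33.7] ang 86.9 med z 138.7 mean [691.  -69.4]
427 c [692.9 -26. ] size [ 8.1 33.3] ang 86.9 med z 138.7 mean [693.4 -25.8]
293 c [696.4  42.5] size [15.1 14.7] ang 41.8 med z 138.6 mean [697.   42.5]
300 c [697.7  60.3] size [15.1 14.8] ang 86.2 med z 138.5 mean [698.   60.2]
```

View pics/w7.png

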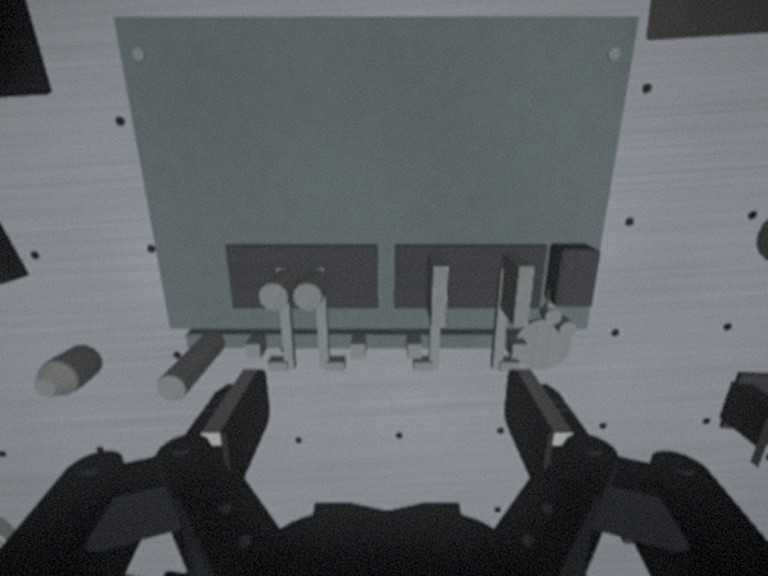

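```bash
python3 - <<'E'
from h import *
im,d,c,P=look('w8.png')
m=box(P,660,730,-130,-80,115,135);rect(P,m);print(P[m].min(0),P[m].max(0))
m=box(P,620,730,-140,-80,104,160);print(P[m].min(0),P[m].max(0))
# knob
m=box(P,620,672,-140,-80,104,160);print('knob',P[m].min(0),P[m].max(0))
E
```

```text
1060 c [ 692.1 -105.8] size [22.4 34. ] ang 86.5 med z 119.5 mean [ 693.  -104.8]
[ 674.82092707 -117.03733101  115.01347391] [709.47409105 -93.73340341 121.6420937 ]
[ 629.37865297 -117.03733101  104.01731906] [709.70377898 -80.259604   121.6420937 ]
knob [ 629.37865297 -110.7933626   104.01915579] [671.8291471  -80.259604   114.40303206]
```

```bash
python3 - <<'E'
from h import *
R=Rt(-93.3)
arm.reach([691.4,-47.6,190],R)
arm.move_l([691.4,-47.6,131],R,velocity=120); arm.hold(0.2);o=arm.observe();print(T(),o['position'],o['force'])
arm.close_gripper(); arm.hold(0.2); o=arm.observe();print(T(),o['finger_gap'],o['position'],o['force'])
im,d,c,P=look('w9.png')
E
```

```text
17.34 [692.02571658 -47.77062185 132.10882444] [-0.15831227  0.01403868  0.88346158]
18.09 30.41088189999606 [691.94860284 -48.67709385 133.80041338] [-3.63237685 -0.06746694 12.60998587]
```

View pics/w9.png

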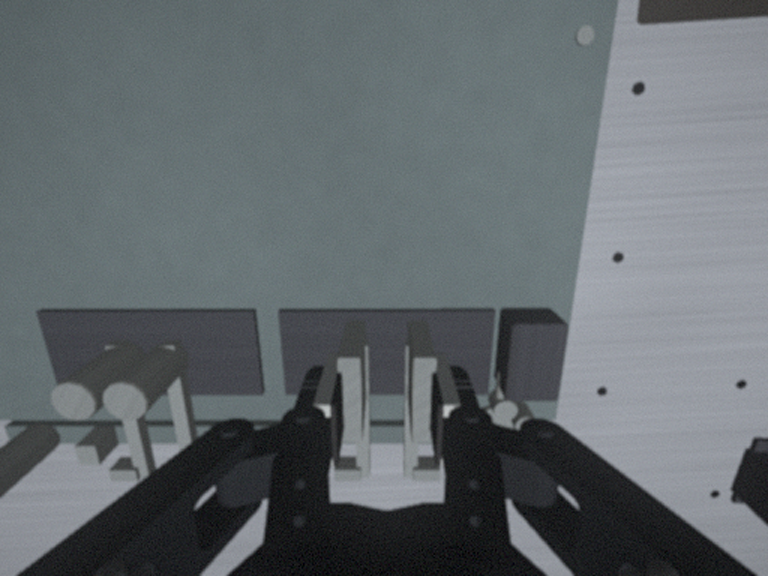

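Same gap as for the round catch; the flat tabs are squeezed. Opening, lifting and checking.

```bash
python3 - <<'E'
from h import *
R=Rt(-93.3)
arm.gripper_open()
arm.move_l([691.4,-47.6,190],R,velocity=200)
arm.move_l([670,40,220],R,velocity=200);arm.hold(0.1);print(T())
im,d,c,P=look('w10.png')
for a,b in ((-100,-48),(-48,0),(0,51.4),(51.4,100)):
    m=box(P,660,740,a,b,136,146); rect(P,m)
m=box(P,600,700,80,150,149,160);rect(P,m)
h=np.array([643.7,-96.]);a0=np.radians(86.7)
for th in (0,.3,.6,.9,1.2,1.35):
    p=h+212*np.array([np.cos(a0+th),np.sin(a0+th)]); print(th,p.round(),dist([*p,133],Rt(-93.3+np.degrees(th))))
E
```

```text
19.89
468 c [690.4 -60.6] size [ 8.6 34.2] ang 86.8 med z 138.5 mean [691.2 -60.3]
457 c [692.  -34.6] size [ 8.2 34.1] ang 86.2 med z 138.7 mean [692.6 -34.5]
301 c [696.6  42.9] size [14.7 15.4] ang 46.7 med z 138.5 mean [696.9  42.8]
302 c [697.5  60.7] size [15.  14.7] ang 8.9 med z 138.6 mean [697.9  60.5]
337 c [656. 116.] size [15.  15.5] ang 12.2 med z 154.4 mean [656.8 115.2]
0 [656. 116.] (array([-0.61,  0.9 ,  0.75,  1.58, -0.71,  0.95, -1.25]), 0.15)
0.3 [593. 110.] (array([-0.63,  0.8 ,  0.67,  1.77, -0.67,  0.81, -0.95]), 0.29)
0.6 [534.  86.] (array([-0.59,  0.71,  0.6 ,  1.94, -0.63,  0.68, -0.63]), 0.58)
0.9 [485.  45.] (array([-0.49,  0.63,  0.51,  2.08, -0.57,  0.57, -0.3 ]), 0.91)
1.2 [451.  -8.] (array([-0.33,  0.58,  0.41,  2.17, -0.49,  0.48,  0.03]), 1.25)
1.35 [440. -38.] (array([-0.23,  0.56,  0.36,  2.19, -0.45,  0.45,  0.21]), 1.42)
```

View pics/w10.png

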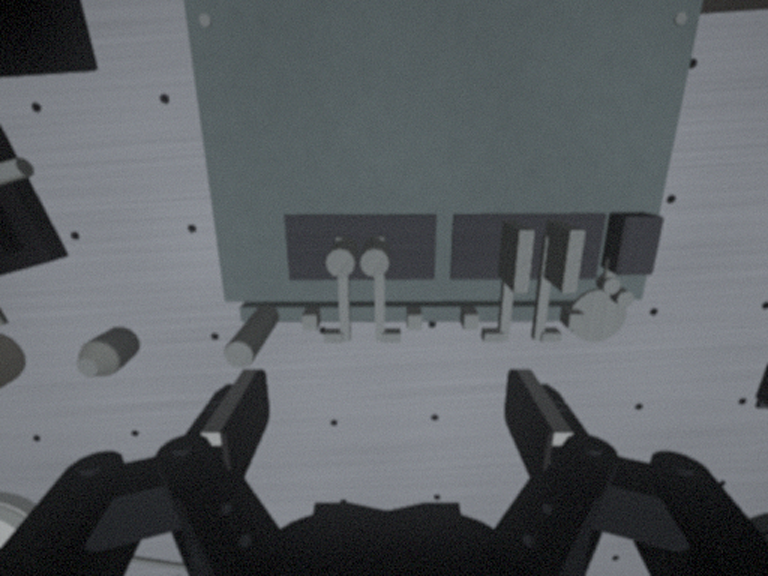

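```bash
python3 - <<'E'
from h import *
R=Rt(-93.3)
arm.reach([655.9,115.7,200],R)
arm.move_l([655.9,115.7,132.5],R,velocity=150); arm.hold(0.15);o=arm.observe();print(T(),o['position'],o['force'])
arm.close_gripper(); o=arm.observe();print(T(),o['finger_gap'],o['position'],o['force'])
h=np.array([643.7,-96.]);a0=np.radians(86.7)
for th in (.08,.16,.25,.35):
    p=h+212*np.array([np.cos(a0+th),np.sin(a0+th)])
    arm.move_l([*p,132.5],Rt(-93.3+np.degrees(th)),velocity=80)
    o=arm.observe();print(th,T(),np.round(o['finger_gap'],1),np.round(np.array(o['position'])-[*p,132.5],1),np.round(o['force'],1))
E
```

```text
21.11 [656.8970153  115.27700916 133.96139609] [-1.027421    0.1317517   0.53108752]
21.76 14.385295310638151 [655.99886334 115.69064745 132.69809187] [-0.53413738  0.36264379  2.22730457]
0.08 22.12 14.5 [0.3 0.  0.2] [0.5 0.7 2.4]
0.16 22.48 14.4 [0.7 0.1 0.2] [1.  0.2 1.8]
0.25 22.87 14.6 [1.2 0.2 0.2] [1.6 0.8 2.1]
0.35 23.28 14.2 [2.9 0.7 0.3] [ 7.1  2.6 -0.5]
```

Moving with the post; continue.

```bash
python3 - <<'E'
from h import *
h=np.array([643.7,-96.]);a0=np.radians(86.7)
for th in (.45,.55,.65,.75,.85,.95,1.05,1.15,1.25,1.33):
    p=h+212*np.array([np.cos(a0+th),np.sin(a0+th)])
    arm.move_l([*p,132.5],Rt(-93.3+np.degrees(th)),velocity=80)
    o=arm.observe();print(th,T(),np.round(o['finger_gap'],1),np.round(np.array(o['position'])-[*p,132.5],1),np.round(o['force'],1))
arm.hold(0.4)
o=arm.observe();v=np.array(o['position'])[:2]-h;print(np.arctan2(v[1],v[0])-a0,np.linalg.norm(v),o['force'],o['finger_gap'])
save('side','s11.png',scale=1.5);im,d,c,P=look('w11.png');save('scene','sc11.png',scale=1.5);print(T())
E
```

```text
0.45 23.7 14.2 [1.2 0.5 0.1] [3.2 1.8 0.8]
0.55 24.12 14.5 [0.3 0.3 0. ] [0.1 3.1 6.8]
0.65 24.53 14.6 [0.  0.2 0.1] [-0.2  2.6  7.3]
0.75 24.95 14.3 [-0.2  0.   0. ] [-1.4  1.2  2.2]
0.85 25.37 14.5 [-0.4 -0.1 -0. ] [-3.2  0.2  4. ]
0.95 25.78 14.6 [-0.2 -0.  -0. ] [-1.6 -0.3  7. ]
1.05 26.2 14.7 [0.3 0.5 0.1] [-1.2  2.5  7. ]
1.15 26.62 14.5 [0.2 0.4 0.1] [-2.   3.6  8.1]
1.25 27.03 14.6 [0.1 0.3 0.1] [-2.5  3.3  8.3]
1.33 27.39 14.4 [0.  0.2 0. ] [-1.1  2.6  9.3]
1.3272364027430217 212.0843353983584 [-2.43165359  2.12363315  8.97956841] 14.580053788039585
27.94
```

View pics/s11.png

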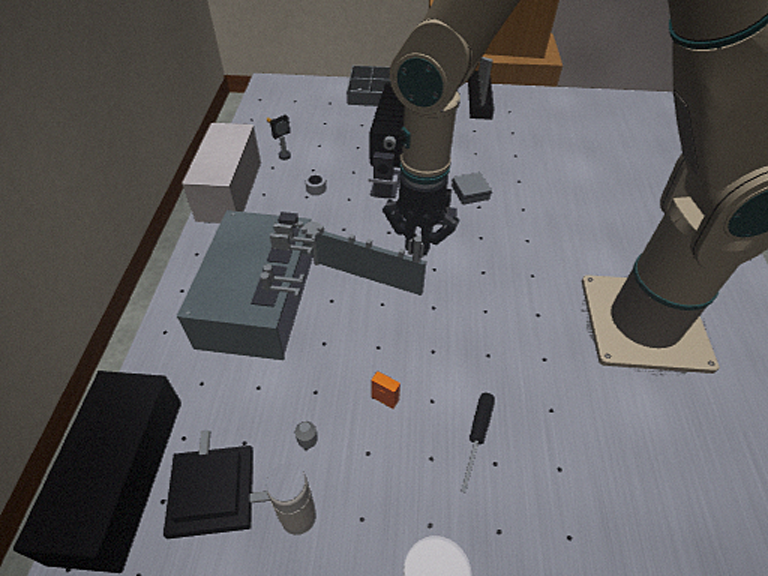

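View pics/w11.png

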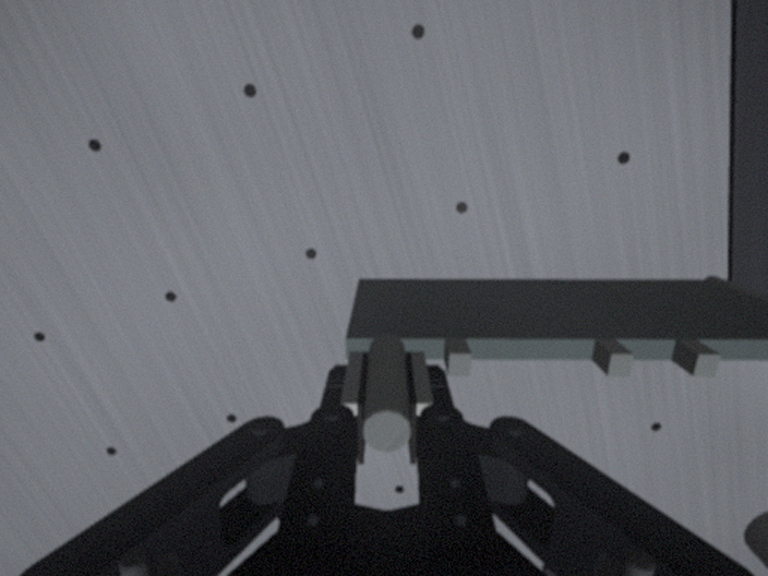

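```bash
python3 - <<'E'
from h import *
print(np.abs(arm.observe()['joint_velocities']).max()); arm.job_done(); print(T())
E
```

```text
0.0014515650789208576
the job is handed in; nothing more can be done
the job is handed in; nothing more can be done
```

I finished all the steps and handed the job in at about 28 s of the 72 s allowed. The gate is open and the fingers are still holding its post.

**Beam stop:** It stands released on the ledge. The wrist camera put its centre within about 1 mm of the ledge centre and square within about 1°, with the top at 114.6 mm (115 mm expected).

**Catches:** I squeezed the round-tab catch first, then the flat-tab catch. Depth measurements afterwards showed each tab about 8.5–9 mm in. The finger gap while squeezing read 30.4 mm instead of 34 mm. I put this down to the pads giving or tilting, because the pictures and tab positions showed both catches fully in. I did not measure the tabs again after swinging the gate, but nothing touched them.

**Gate:** I gripped it by the post and swung it past the detent to about 1.33 rad, worked out from the tool position. At the end the grip was 14.6 mm on the 16 mm post and the arm was still.

**Everything else:** In the last side picture, the beam stop was still on the ledge. Every other item in view, including the orange look-alike, looked to be where it started. I did not measure those positions, and the arm hid the lens mount in that picture.

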